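# Put the sanding drums away with their table inserts

### The job

The four spindle-sander drums stand in a row on the pins of the drum rack. Move them to the storage tray so that they stand there in the same order as the table inserts already lying in it: each drum upright inside the hole of its own insert (the one whose hole is just a little wider than the drum), on the tray floor. Don't let any drum fall over on the way.

Things in the scene. Friction and masses are not known exactly. Their poses are not given: they have to be found in the camera images.
- drum_26: the slimmest of the four sanding drums: an upright cylinder 26 mm in diameter and 114 mm high, black rubber with a brown abrasive sleeve, and a 13 mm bore along its axis that starts on a rack pin. Loose, 0.08 kg give or take a third. Its origin is the centre of its underside, z up along its axis.
- drum_38: the second slimmest of the four sanding drums: an upright cylinder 38 mm in diameter and 114 mm high, black rubber with a brown abrasive sleeve, and a 13 mm bore along its axis that starts on a rack pin. Loose, 0.14 kg give or take a third. Its origin is the centre of its underside, z up along its axis.
- drum_51: the second thickest of the four sanding drums: an upright cylinder 51 mm in diameter and 114 mm high, black rubber with a brown abrasive sleeve, and a 13 mm bore along its axis that starts on a rack pin. Loose, 0.24 kg give or take a third. Its origin is the centre of its underside, z up along its axis.
- drum_64: the thickest of the four sanding drums: an upright cylinder 64 mm in diameter and 114 mm high, black rubber with a brown abrasive sleeve, and a 13 mm bore along its axis that starts on a rack pin. Loose, 0.36 kg give or take a third. Its origin is the centre of its underside, z up along its axis.
- insert_26: the table insert that belongs to the 26 mm drum: a flat aluminium ring lying in the tray, outside 92 mm, 6 mm thick, with a 40 mm round hole (14 mm wider than its drum). Fixed. Its origin is the centre of its underside, which lies on the tray floor; x across the tray, y along it. The tray floor shows through the hole.
- insert_38: the table insert that belongs to the 38 mm drum: a flat aluminium ring lying in the tray, outside 92 mm, 6 mm thick, with a 52 mm round hole (14 mm wider than its drum). Fixed. Its origin is the centre of its underside, which lies on the tray floor; x across the tray, y along it. The tray floor shows through the hole.
- insert_51: the table insert that belongs to the 51 mm drum: a flat aluminium ring lying in the tray, outside 92 mm, 6 mm thick, with a 65 mm round hole (14 mm wider than its drum). Fixed. Its origin is the centre of its underside, which lies on the tray floor; x across the tray, y along it. The tray floor shows through the hole.
- insert_64: the table insert that belongs to the 64 mm drum: a flat aluminium ring lying in the tray, outside 92 mm, 6 mm thick, with a 78 mm round hole (14 mm wider than its drum). Fixed. Its origin is the centre of its underside, which lies on the tray floor; x across the tray, y along it. The tray floor shows through the hole.
- rack: drum rack, fixed: grey-painted board 80 mm deep (x), 440 mm long (y -190 to 250), 18 mm thick, with four 8 mm steel pins at x = 0, y = 141, 47, -47, -141 mm that rise 22 mm above it. The drums stand on the board, one per pin, in any order; a spindle nut lies at y = 220. Origin on the bench under the middle of the pins. Nearer than the tray or farther.
- tray: storage tray, fixed: plywood board 100 mm deep (x), 400 mm long (y), its floor 12 mm above the bench, with a 22 mm high lip at either end and none along the sides. The four inserts lie on it in one row at x = 0, y = 141, 47, -47, -141 mm, in any order. Origin on the bench under its middle.
There are look-alikes about, which are no part of the job. What is shaped like the drum_26 but blue or red is not meant.

How it is judged:
By the outcome, as a careful person would: the job done as asked, in the order asked, and still so for the second after the job is handed in, with the robot touching nothing.
It also fails if it takes over 86 s, if anything falls off the work surface, if the arm or the gripper's body presses on something with over 40 N, if the wrist force passes 120 N, or if a joint passes its speed limit or range.

### The arm

A 6-joint arm with a two-finger parallel gripper is mounted at the origin on the work surface. World frame = base frame: x ahead of the robot, y to its left, z up, the work surface at z = 0. Lengths are in m, angles in degrees, forces in N, time in s.
With the tool pointing down it reaches from about 0.3 to 0.75 m from the base axis. Payload 8.5 kg.
Tool frame: the origin (TCP) lies on the centre line of the jaws, within the pads' length; the fingertips stand 14 mm ahead of it and the grasp point (between the pads) lies 5 mm behind it; z points along the fingers, y is the direction in which the jaws open and shut (so a half turn about z gives the same grasp; the last joint's range is limited). The gripper opens to 85 mm and grips with 20 to 120 N. Pads are 22 mm wide; open, the fingers measure 114 mm over their backs; the gripper's body (76 mm by 85 mm) begins 54 mm behind the grasp point. The pads swing forward as they close: fully open they stand 13 mm farther back than shut.
Start: joints at [-82.752, 21.807, 74.336, -0, 83.858, -12.336], TCP at [0.184, -0.518, 0.217] pointing down, gripper open.
Joint ranges: [-178.18, 178.18], [-50.72, 133.34], [12.68, 142.11], [-81.47, 261.47], [9.98, 163.14], [-165.26, 165.26]. Speed limits (degrees/s): [136.94, 136.94, 180, 180, 180, 180].

### API

Orientations are given as a 3x3 rotation matrix whose columns are the frame's x, y, z axes.
In Python, from rig import env, optics, order, finder gives the robot as it stands.
- The arm moves only by the tool play_rows, never from a script. Its argument "commands" is a list of rows, each an object of numbers: "grip": the closure, from -1 (fully open) to 1 (shut); "x", "y", "z": the shift along the tool's x, y, z in m; "rx", "ry", "rz": the turn, a rotation vector about the tool's x, y, z in rad. A call has 1 to 12 rows; each row shifts and turns the commanded pose from where the row before left it, along the tool's axes as they then stand; what a row does not reach is not made up. A row lasts 1/8 s, in which the tool goes at most 62.5 mm and 10.7 degrees, less where a joint would pass 70% of its speed; a pose out of reach is approached as far as the arm can. A call is refused whole if a number of a shift passes 0.0625 or a number of a turn 0.188, either way. A call with a gripper value outside its range is refused whole. The fingers move at their own pace and stop on an object; "squeeze" is the grip in N (left out, the last holds). Time passes only in rows, so rows that do not move let the fingers close. It gives the time, the measured TCP pose, the force and the opening at its end, in the units of the state.
- env.observe(): the state, without advancing time (a new reading comes with each control period).
- optics.get_image(name): name is "side" or "top"; returns a dict with "color" (384x512x3 uint8, blue, green, red), "range_z" (384x512 float32, m along the optical axis (not along the pixel's ray), 0 where there is no reading), "fov_y" (degrees; the focal length in pixels is half the picture's height over the tangent of half this angle, whatever the lens; pixels are square), "cx", "cy" (the principal point, pixels), "dist_coeffs" ([k1, k2, p1, p2, k3] as OpenCV has them; the pictures are not rectified), "cam_to_world" (4x4, takes a point from camera to world coordinates). Camera axes: x right, y down, z forward; pixel columns grow to the right and rows downward; lengths in m; the calibration is good to about 2 mm. A picture is of the moment at which its call begins.
- order.close_job(): hands the job in, once; it reports no verdict.
Trained networks look in the newest picture that a camera, given by its name, has taken for a name from the list of things; names that differ only in an ending like _2 or _b are one class to them, and where a whole thing is asked for, a point or a joint stands for the part that bears it (a point fixed in the world has none). Each returns a list of dicts, best first, with "conf" (0 to 1); they miss things now and then, are a little off and sometimes report something else, mostly with a low value. They report only what shows in the picture. A call takes as long as a camera call. They do not tell look-alikes from the thing itself.
- finder.boxes_of(camera, thing): "point" ([x, y, z] in m, in world coordinates, good to about 4 mm: the middle of the surface that is visible of it).
The state is a dict: "time_s": time; "q": joint angles; "qvel": joint speeds; "joint_efforts": joint torques, N m; "position": TCP position; "tool_rot": TCP orientation; "ft_force": force on the tool from outside, world axes, zero at the start; "wrist_torque": the same for the moment, N m; "grip_width": finger opening in m.
Only numpy, scipy, OpenCV 4.12 (cv2) and the standard library are available. Lean on these libraries where they do the work, as an engineer would, in place of code of your own. Each camera call takes 0.05 s, during which the arm holds its last target.

## Working session

There is one attempt and no reset: what is moved stays moved. The work goes in short steps, Python scripts to look and compute and a tool call to move; the robot and the scene stay as the last step left them, time stands still between calls to the robot, and variables do not carry over. Pictures are saved under pics/ and viewed, and the job is handed in when it is done.

Besides the shell and the picture viewer there is one more tool, called after "Call:" as name(argument=value, ...), one argument or row to a line, values as JSON. play_rows: Moves the arm, as the interface text tells. Its arguments: {"type":"object","properties":{"commands":{"type":"array"},"squeeze":{"type":"number"}},"required":["commands"]}

```bash
ls; mkdir -p pics; python3 - <<'E'
from rig import env, optics, order, finder
import cv2,numpy as np
s=env.observe();print({k:np.round(v,3).tolist() for k,v in s.items()})
for n in("top","side"):
    d=optics.get_image(n);cv2.imwrite(f"pics/{n}0.png",d["color"]);np.savez(f"{n}0.npz",**d)
    print(n,d["fov_y"],d["cx"],d["cy"],d["dist_coeffs"],np.round(d["cam_to_world"],3).tolist())
E
```

```text
pics
{'time_s': 0.0, 'q': [-82.751, 21.842, 74.383, -0.001, 83.856, -12.337], 'qvel': [-0.024, -0.028, 0.031, -0.053, 0.006, -0.016], 'joint_efforts': [-0.0, -44.846, -23.127, -0.0, 0.005, -0.0], 'position': [0.184, -0.518, 0.216], 'tool_rot': [[0.942, 0.335, -0.0], [0.335, -0.942, 0.001], [0.0, -0.001, -1.0]], 'ft_force': [0.136, 0.329, 0.459], 'wrist_torque': [-0.035, 0.035, 0.001], 'grip_width': 0.085}
top 54.166036936708785 252.20451748668194 196.35951693171106 [-0.01192098  0.          0.          0.          0.        ] [[-0.021, -0.992, 0.121, 0.406], [-1.0, 0.019, -0.019, 0.026], [0.017, -0.121, -0.993, 0.869], [0.0, 0.0, 0.0, 1.0]]
side 44.8531089853764 249.59327208513818 190.18760935041692 [-0.09023235  0.          0.          0.          0.        ] [[-0.855, -0.25, 0.453, 0.035], [-0.518, 0.423, -0.744, 0.812], [-0.005, -0.871, -0.491, 0.584], [0.0, 0.0, 0.0, 1.0]]
```

View pics/top0.png

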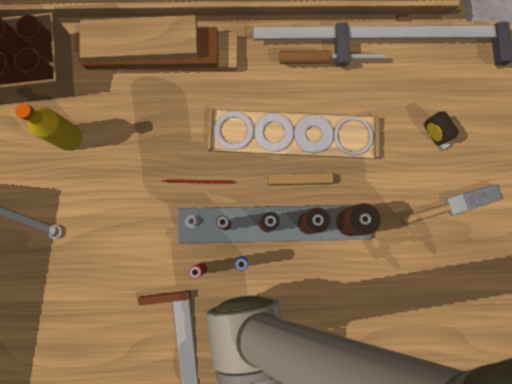

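View pics/side0.png

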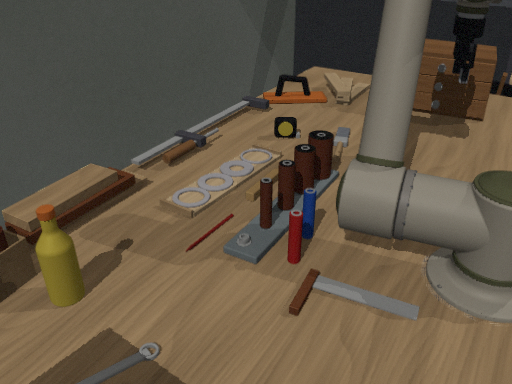

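```bash
cat > h.py <<'E'
import numpy as np,cv2
def cloud(d):
    H,W=d["range_z"].shape
    f=H/2/np.tan(np.radians(float(d["fov_y"]))/2)
    K=np.array([[f,0,float(d["cx"])],[0,f,float(d["cy"])],[0,0,1]])
    v,u=np.mgrid[:H,:W]
    n=cv2.undistortPoints(np.stack([u,v],-1).reshape(-1,1,2).astype(float),K,np.array(d["dist_coeffs"],float)).reshape(H,W,2)
    z=d["range_z"]
    P=np.stack([n[...,0]*z,n[...,1]*z,z],-1)
    M=np.array(d["cam_to_world"]);return P@M[:3,:3].T+M[:3,3]
def hull_circle(xy):
    (c,r)=cv2.minEnclosingCircle(xy.astype(np.float32));return np.array(c),r
def fit(xy):
    A=np.c_[2*xy,np.ones(len(xy))];s=np.linalg.lstsq(A,(xy**2).sum(1),rcond=None)[0]
    return s[:2],np.sqrt(s[2]+s[:2]@s[:2])
E
python3 - <<'E'
from h import *
from rig import finder
d=dict(np.load("top0.npz"));P=cloud(d)
Z=P[...,2]
# drum tops
m=((Z>0.115)&(Z<0.15)&(P[...,0]>0.25)&(P[...,0]<.5)).astype(np.uint8)
m[290:]=0
n,l,st,c=cv2.connectedComponentsWithStats(m)
for i in range(1,n):
    if st[i,4]<15: continue
    xy=P[l==i]; cc,r=hull_circle(xy[:,:2]);print("top",c[i].round(1),st[i,4],cc.round(4),round(r,4),np.median(xy[:,2]).round(4))
# inserts: bright & low
g=d["color"].min(2)
for (u,v) in [(234,131),(274,132),(314,133),(354,135)]:
    h=g[v-24:v+25,u-24:u+25]; 
    print(Z[v,u].round(4),P[v,u].round(4))
m=((P[...,0]>0.42)&(P[...,0]<0.65)&(Z<0.1)&(g>120)&(np.ptp(d["color"].astype(int),axis=2)<40)).astype(np.uint8)
m[:100]=0;m[165:]=0;m[:,:205]=0;m[:,385:]=0
# convert masks to contours
cs,h=cv2.findContours(m,cv2.RETR_CCOMP,cv2.CHAIN_APPROX_NONE)
for k,cn in enumerate(cs):
    if len(cn)<20: continue
    p=cn[:,0]; xy=P[p[:,1],p[:,0]]
    cc,r=fit(xy[:,:2]);print("hole" if h[0][k][3]>=0 else "outer",p.mean(0).round(1),cc.round(4),round(r,4),xy[:,2].mean().round(4))
for t in["drum_26","drum_38","drum_51","drum_64","insert_26","insert_38","insert_51","insert_64","rack","tray"]:
    for cam in("top","side"):
        print(t,cam,[(np.round(b["point"],3).tolist(),round(b["conf"],2)) for b in finder.boxes_of(cam,t)[:3]])
E
```

```text
top [364. 219.] 851 [ 0.447  -0.2105] 0.0325 0.1299
top [317.1 219.9] 522 [ 0.4468 -0.1164] 0.0256 0.1299
top [270. 221.] 268 [ 0.4469 -0.0225] 0.019 0.1299
top [222.7 222. ] 115 [0.4469 0.0715] 0.0131 0.1301
0.0088 [0.6666 0.0492 0.0088]
0.0103 [ 0.6622 -0.0449  0.0103]
0.0094 [ 0.6586 -0.1396  0.0094]
0.0088 [ 0.6525 -0.2347  0.0088]
outer [233.3 142.7] [0.6576 0.0507] 0.0339 0.016
outer [313.7 142.7] [ 0.6412 -0.1368] 0.0319 0.0164
outer [273.5 142.6] [ 0.648 -0.043] 0.0316 0.0159
outer [353.4 146.3] [ 0.6484 -0.2308] 0.0417 0.0152
drum_26 top [([0.447, -0.108, 0.128], 0.79), ([0.448, -0.204, 0.134], 0.79), ([0.448, 0.072, 0.127], 0.65)]
drum_26 side [([0.442, -0.009, 0.084], 0.91), ([0.36, 0.05, 0.062], 0.85), ([0.342, 0.137, 0.069], 0.8)]
drum_38 top [([0.447, -0.108, 0.128], 0.79), ([0.448, -0.204, 0.134], 0.79), ([0.448, 0.072, 0.127], 0.65)]
drum_38 side [([0.442, -0.009, 0.084], 0.91), ([0.36, 0.05, 0.062], 0.85), ([0.342, 0.137, 0.069], 0.8)]
drum_51 top [([0.447, -0.108, 0.128], 0.79), ([0.448, -0.204, 0.134], 0.79), ([0.448, 0.072, 0.127], 0.65)]
drum_51 side [([0.442, -0
[... 506 characters left out ...]
.136, 0.021], 0.96), ([0.669, 0.05, 0.018], 0.84)]
insert_38 side [([0.653, -0.13, 0.018], 0.93), ([0.663, -0.037, 0.018], 0.74), ([0.65, -0.231, 0.014], 0.66)]
insert_51 top [([0.653, -0.136, 0.021], 0.96), ([0.669, 0.05, 0.018], 0.84)]
insert_51 side [([0.653, -0.13, 0.018], 0.93), ([0.663, -0.037, 0.018], 0.74), ([0.65, -0.231, 0.014], 0.66)]
insert_64 top [([0.653, -0.136, 0.021], 0.96), ([0.669, 0.05, 0.018], 0.84)]
insert_64 side [([0.653, -0.13, 0.018], 0.93), ([0.663, -0.037, 0.018], 0.74), ([0.65, -0.231, 0.014], 0.66)]
rack top [([0.444, 0.015, 0.017], 0.62)]
rack side [([0.432, 0.097, 0.018], 0.6)]
tray top [([0.662, -0.094, 0.01], 0.86)]
tray side [([0.641, -0.037, 0.008], 0.74)]
```

```bash
python3 - <<'E'
import cv2
a=cv2.imread("pics/top0.png")[95:290,150:410];cv2.imwrite("pics/crop0.png",cv2.resize(a,None,fx=3,fy=3,interpolation=cv2.INTER_CUBIC))
E
```

```text
(no output)
```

View pics/crop0.png

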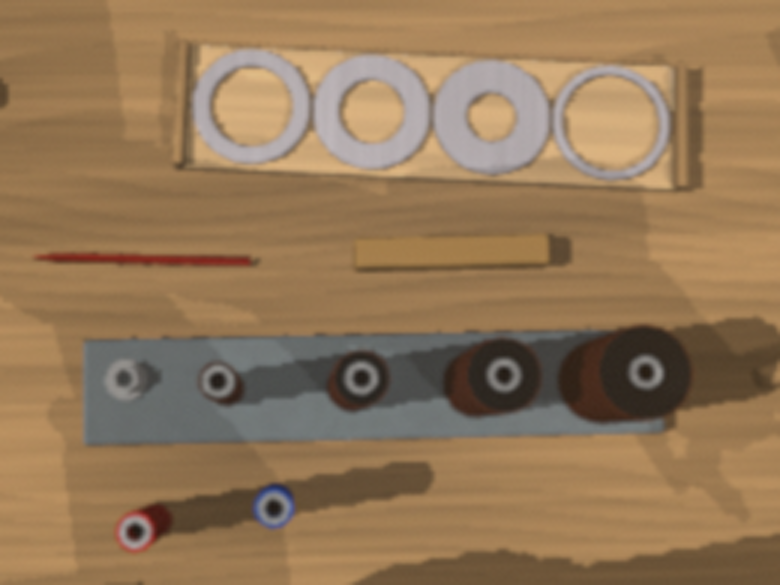

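```bash
python3 - <<'E'
from h import *
d=dict(np.load("top0.npz"));P=cloud(d)
hsv=cv2.cvtColor(d["color"],cv2.COLOR_BGR2HSV)
print(hsv[131,218:250].tolist())
m=((hsv[...,1]<55)).astype(np.uint8)
m[:105]=0;m[162:]=0;m[:,:212]=0;m[:,376:]=0
cv2.imwrite("pics/m.png",m*255)
H=384;f=H/2/np.tan(np.radians(float(d["fov_y"]))/2);M=d["cam_to_world"]
K=np.array([[f,0,float(d["cx"])],[0,f,float(d["cy"])],[0,0,1]])
C=[]
for u,v in [(234,131),(274,132),(314,133),(354,135)]:
    # area of hole & centroid: flood fill non-ring from center
    mm=m.copy();cv2.floodFill(mm,None,(u,v),2);hole=mm==2
    vv,uu=np.nonzero(hole)
    n=cv2.undistortPoints(np.array([[[uu.mean(),vv.mean()]]]),K,d["dist_coeffs"])[0,0]
    r=M[:3,:3]@[n[0],n[1],1];t=(0.0165-M[2,3])/r[2];w=M[:3,3]+t*r
    pix=t/f; print(hole.sum(),"dia",2*np.sqrt(hole.sum()/np.pi)*pix,w.round(4));C.append(w[:2])
C=np.array(C);s=np.array([.141,.047,-.047,-.141]);A=np.c_[s,np.ones(4)]
x=np.linalg.lstsq(A,C,rcond=None)[0];print(x,(A@x).round(4))
E
```

```text
[[176, 12, 176], [5, 21, 160], [14, 70, 139], [17, 106, 166], [17, 106, 202], [17, 106, 210], [17, 105, 208], [17, 105, 208], [17, 105, 208], [17, 105, 208], [17, 106, 207], [17, 107, 207], [17, 106, 207], [17, 106, 206], [16, 106, 207], [17, 106, 207], [17, 105, 208], [17, 105, 207], [17, 105, 206], [17, 105, 207], [17, 105, 206], [17, 105, 207], [17, 104, 205], [17, 105, 207], [17, 105, 207], [16, 103, 207], [17, 104, 206], [17, 106, 198], [17, 97, 184], [15, 58, 180], [5, 17, 182], [171, 10, 182]]
574 dia 0.0631521102665368 [0.6668 0.0504 0.0165]
360 dia 0.0500746769006056 [ 0.6607 -0.0432  0.0165]
208 dia 0.038112106020928176 [ 0.6551 -0.1369  0.0165]
808 dia 0.075209643911889 [ 0.649  -0.2304  0.0165]
[[ 0.06248421  0.99573828]
 [ 0.65787874 -0.09003043]] [[ 0.6667  0.0504]
 [ 0.6608 -0.0432]
 [ 0.6549 -0.1368]
 [ 0.6491 -0.2304]]
```

Call:
play_rows(
  commands=[
    {"grip": -1,"rz": -0.1756},
    {"grip": -1,"rz": -0.1756},
    {"grip": -1,"rz": -0.1756},
    {"grip": -1,"rz": -0.1756},
    {"grip": -1,"rz": -0.1756},
    {"grip": -1,"rz": -0.1756},
    {"grip": -1,"rz": -0.1756},
    {"grip": -1},
  ],
  squeeze=40,
)

```text
invalid input at $.commands[0]: expected keys grip, x, y, z, rx, ry, rz
```

Call:
play_rows(
  commands=[
    {"grip": -1,"x": 0,"y": 0,"z": 0,"rx": 0,"ry": 0,"rz": -0.1756},
    {"grip": -1,"x": 0,"y": 0,"z": 0,"rx": 0,"ry": 0,"rz": -0.1756},
    {"grip": -1,"x": 0,"y": 0,"z": 0,"rx": 0,"ry": 0,"rz": -0.1756},
    {"grip": -1,"x": 0,"y": 0,"z": 0,"rx": 0,"ry": 0,"rz": -0.1756},
    {"grip": -1,"x": 0,"y": 0,"z": 0,"rx": 0,"ry": 0,"rz": -0.1756},
    {"grip": -1,"x": 0,"y": 0,"z": 0,"rx": 0,"ry": 0,"rz": -0.1756},
    {"grip": -1,"x": 0,"y": 0,"z": 0,"rx": 0,"ry": 0,"rz": -0.1756},
    {"grip": -1,"x": 0,"y": 0,"z": 0,"rx": 0,"ry": 0,"rz": 0},
  ],
  squeeze=40,
)

```text
time_s: 2.1
position: [0.1843, -0.5181, 0.2169]
tool_rot: [[0.001, 1.0, -0.0], [1.0, -0.001, 0.0], [0.0, -0.0, -1.0]]
ft_force: [-0.3, 0.4, 1.0]
grip_width: 0.0858
```

Call:
play_rows(
  commands=[
    {"grip": -1,"x": 0.0385,"y": 0.0328,"z": 0,"rx": 0,"ry": 0,"rz": 0},
    {"grip": -1,"x": 0.0385,"y": 0.0328,"z": 0,"rx": 0,"ry": 0,"rz": 0},
    {"grip": -1,"x": 0.0385,"y": 0.0328,"z": 0,"rx": 0,"ry": 0,"rz": 0},
    {"grip": -1,"x": 0.0385,"y": 0.0328,"z": 0,"rx": 0,"ry": 0,"rz": 0},
    {"grip": -1,"x": 0.0385,"y": 0.0328,"z": 0,"rx": 0,"ry": 0,"rz": 0},
    {"grip": -1,"x": 0.0385,"y": 0.0328,"z": 0,"rx": 0,"ry": 0,"rz": 0},
    {"grip": -1,"x": 0.0385,"y": 0.0328,"z": 0,"rx": 0,"ry": 0,"rz": 0},
    {"grip": -1,"x": 0.0385,"y": 0.0328,"z": 0,"rx": 0,"ry": 0,"rz": 0},
    {"grip": -1,"x": 0,"y": 0,"z": 0,"rx": 0,"ry": 0,"rz": 0},
    {"grip": -1,"x": 0,"y": 0,"z": 0,"rx": 0,"ry": 0,"rz": 0},
  ],
)

```text
time_s: 3.35
position: [0.4465, -0.2104, 0.2169]
tool_rot: [[0.002, 1.0, -0.0], [1.0, -0.002, -0.0], [-0.0, -0.0, -1.0]]
ft_force: [0.5, -0.7, 0.0]
grip_width: 0.0853
```

Call:
play_rows(
  commands=[
    {"grip": -1,"x": 0,"y": 0,"z": 0.0305,"rx": 0,"ry": 0,"rz": 0},
    {"grip": -1,"x": 0,"y": 0,"z": 0.0305,"rx": 0,"ry": 0,"rz": 0},
    {"grip": -1,"x": 0,"y": 0,"z": 0.0305,"rx": 0,"ry": 0,"rz": 0},
    {"grip": -1,"x": 0,"y": 0,"z": 0.0305,"rx": 0,"ry": 0,"rz": 0},
    {"grip": -1,"x": 0,"y": 0,"z": 0,"rx": 0,"ry": 0,"rz": 0},
    {"grip": 1,"x": 0,"y": 0,"z": 0,"rx": 0,"ry": 0,"rz": 0},
    {"grip": 1,"x": 0,"y": 0,"z": 0,"rx": 0,"ry": 0,"rz": 0},
    {"grip": 1,"x": 0,"y": 0,"z": 0,"rx": 0,"ry": 0,"rz": 0},
    {"grip": 1,"x": 0,"y": 0,"z": 0,"rx": 0,"ry": 0,"rz": 0},
    {"grip": 1,"x": 0,"y": 0,"z": 0,"rx": 0,"ry": 0,"rz": 0},
  ],
)

```text
time_s: 4.6
position: [0.4473, -0.2109, 0.0966]
tool_rot: [[0.0, 1.0, 0.002], [1.0, -0.0, -0.003], [-0.003, 0.002, -1.0]]
ft_force: [-0.9, -0.9, 7.3]
grip_width: 0.0628
```

Call:
play_rows(
  commands=[
    {"grip": 1,"x": 0,"y": 0,"z": 0,"rx": 0,"ry": 0,"rz": 0},
    {"grip": 1,"x": 0,"y": 0,"z": -0.015,"rx": 0,"ry": 0,"rz": 0},
    {"grip": 1,"x": 0,"y": 0,"z": -0.025,"rx": 0,"ry": 0,"rz": 0},
    {"grip": 1,"x": 0,"y": 0,"z": -0.03,"rx": 0,"ry": 0,"rz": 0},
    {"grip": 1,"x": 0,"y": 0,"z": -0.03,"rx": 0,"ry": 0,"rz": 0},
    {"grip": 1,"x": 0,"y": 0,"z": -0.03,"rx": 0,"ry": 0,"rz": 0},
    {"grip": 1,"x": 0,"y": 0,"z": 0,"rx": 0,"ry": 0,"rz": 0},
    {"grip": 1,"x": 0,"y": 0,"z": 0,"rx": 0,"ry": 0,"rz": 0},
  ],
)

```text
time_s: 5.6
position: [0.4461, -0.2097, 0.2237]
tool_rot: [[-0.0, 1.0, -0.002], [1.0, 0.0, 0.001], [0.001, -0.002, -1.0]]
ft_force: [0.3, 0.8, -3.7]
grip_width: 0.0626
```

```bash
cat > snap.py <<'E'
import sys
from rig import env, optics
from h import *
n=sys.argv[1]
d=optics.get_image("side");cv2.imwrite(f"pics/s{n}.png",d["color"])
s=env.observe();print(s["time_s"],np.round(s["position"],4),np.round(s["ft_force"],1),s["grip_width"])
E
python3 snap.py 1
```

```text
5.65 [ 0.4461 -0.2097  0.2235] [-0.1  0.  -4.2] 0.06258541332399649
```

View pics/s1.png

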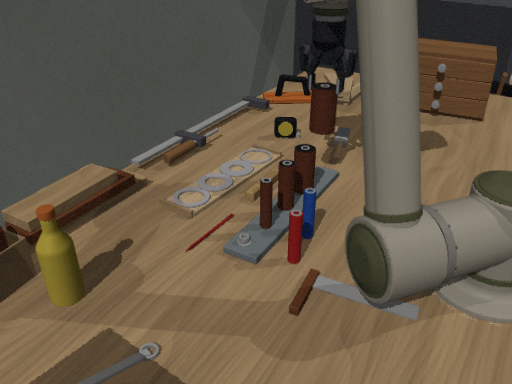

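Call:
play_rows(
  commands=[
    {"grip": 1,"x": -0.001,"y": 0.015,"z": 0,"rx": 0,"ry": 0,"rz": 0},
    {"grip": 1,"x": -0.003,"y": 0.03,"z": 0,"rx": 0,"ry": 0,"rz": 0},
    {"grip": 1,"x": -0.004,"y": 0.035,"z": 0,"rx": 0,"ry": 0,"rz": 0},
    {"grip": 1,"x": -0.004,"y": 0.035,"z": 0,"rx": 0,"ry": 0,"rz": 0},
    {"grip": 1,"x": -0.004,"y": 0.035,"z": 0,"rx": 0,"ry": 0,"rz": 0},
    {"grip": 1,"x": -0.003,"y": 0.03,"z": 0,"rx": 0,"ry": 0,"rz": 0},
    {"grip": 1,"x": -0.001,"y": 0.022,"z": 0,"rx": 0,"ry": 0,"rz": 0},
    {"grip": 1,"x": 0,"y": 0,"z": 0,"rx": 0,"ry": 0,"rz": 0},
    {"grip": 1,"x": 0,"y": 0,"z": 0,"rx": 0,"ry": 0,"rz": 0},
    {"grip": 1,"x": 0,"y": 0,"z": 0,"rx": 0,"ry": 0,"rz": 0},
  ],
)

```text
time_s: 6.9
position: [0.6483, -0.2301, 0.225]
tool_rot: [[0.0, 1.0, -0.0], [1.0, -0.0, 0.0], [0.0, -0.0, -1.0]]
ft_force: [-0.6, -0.2, -3.6]
grip_width: 0.0624
```

```bash
python3 - <<'E'
from h import *
from rig import optics
d=optics.get_image("side");cv2.imwrite("pics/s2.png",d["color"])
P=cloud(d)
Z=P[...,2];m=(abs(P[...,0]-.65)<.06)&(abs(P[...,1]+.23)<.06)&(Z>.06)&(Z<.27)
q=P[m];print(len(q),Z[m].min())
for a in np.arange(.1,.26,.01):
    k=q[abs(q[:,2]-a)<.005]
    if len(k)>8:
        c,r=fit(k[:,:2]);print(round(a,2),len(k),c.round(4),r.round(4))
E
```

```text
1192 0.14517822559901672
0.15 68 [ 0.6479 -0.2271] 0.0302
0.16 76 [ 0.6478 -0.2271] 0.0309
0.17 90 [ 0.6465 -0.225 ] 0.0292
0.18 85 [ 0.6476 -0.2269] 0.0306
0.19 87 [ 0.6474 -0.2264] 0.0302
0.2 83 [ 0.6472 -0.2267] 0.0304
0.21 93 [ 0.6472 -0.2267] 0.0304
0.22 89 [ 0.648  -0.2276] 0.0311
0.23 94 [ 0.6471 -0.2272] 0.0306
0.24 90 [ 0.6471 -0.2275] 0.0305
0.25 108 [ 0.6488 -0.2368] 0.0392
```

View pics/s2.png

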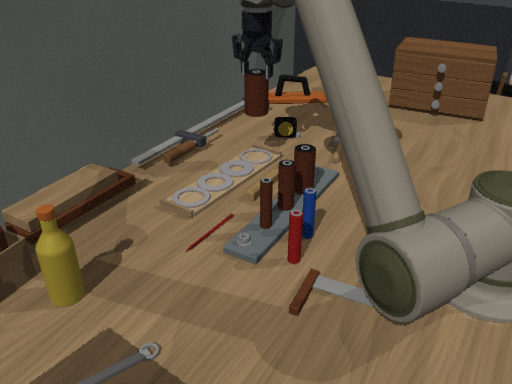

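Call:
play_rows(
  commands=[
    {"grip": 1,"x": 0,"y": 0.001,"z": 0.015,"rx": 0,"ry": 0,"rz": 0},
    {"grip": 1,"x": 0,"y": 0,"z": 0.025,"rx": 0,"ry": 0,"rz": 0},
    {"grip": 1,"x": 0,"y": 0,"z": 0.03,"rx": 0,"ry": 0,"rz": 0},
    {"grip": 1,"x": 0,"y": 0,"z": 0.03,"rx": 0,"ry": 0,"rz": 0},
    {"grip": 1,"x": 0,"y": 0,"z": 0.015,"rx": 0,"ry": 0,"rz": 0},
    {"grip": 1,"x": 0,"y": 0,"z": 0.01,"rx": 0,"ry": 0,"rz": 0},
    {"grip": 1,"x": 0,"y": 0,"z": 0,"rx": 0,"ry": 0,"rz": 0},
    {"grip": 1,"x": 0,"y": 0,"z": 0,"rx": 0,"ry": 0,"rz": 0},
  ],
)

```text
time_s: 7.95
position: [0.6501, -0.2303, 0.101]
tool_rot: [[-0.0, 1.0, 0.002], [1.0, 0.0, -0.001], [-0.001, 0.002, -1.0]]
ft_force: [-0.3, -0.3, -4.4]
grip_width: 0.0623
```

Call:
play_rows(
  commands=[
    {"grip": 1,"x": 0,"y": 0,"z": 0.005,"rx": 0,"ry": 0,"rz": 0},
    {"grip": 1,"x": 0,"y": 0,"z": 0.004,"rx": 0,"ry": 0,"rz": 0},
    {"grip": 1,"x": 0,"y": 0,"z": 0,"rx": 0,"ry": 0,"rz": 0},
    {"grip": 1,"x": 0,"y": 0,"z": 0,"rx": 0,"ry": 0,"rz": 0},
  ],
)

```text
time_s: 8.45
position: [0.6497, -0.23, 0.0908]
tool_rot: [[-0.0, 1.0, -0.0], [1.0, 0.0, 0.0], [0.0, -0.0, -1.0]]
ft_force: [0.2, 1.2, -4.0]
grip_width: 0.062
```

Call:
play_rows(
  commands=[
    {"grip": 1,"x": 0,"y": 0,"z": 0.0015,"rx": 0,"ry": 0,"rz": 0},
    {"grip": 1,"x": 0,"y": 0,"z": 0,"rx": 0,"ry": 0,"rz": 0},
    {"grip": 1,"x": 0,"y": 0,"z": 0,"rx": 0,"ry": 0,"rz": 0},
  ],
)

```text
time_s: 8.82
position: [0.6498, -0.2301, 0.0906]
tool_rot: [[-0.0, 1.0, 0.001], [1.0, 0.0, -0.001], [-0.001, 0.001, -1.0]]
ft_force: [-2.0, 0.8, 6.8]
grip_width: 0.0627
```

Call:
play_rows(
  commands=[
    {"grip": -1,"x": 0,"y": 0,"z": 0,"rx": 0,"ry": 0,"rz": 0},
    {"grip": -1,"x": 0,"y": 0,"z": 0,"rx": 0,"ry": 0,"rz": 0},
    {"grip": -1,"x": 0,"y": 0,"z": 0,"rx": 0,"ry": 0,"rz": 0},
    {"grip": -1,"x": 0,"y": 0,"z": 0,"rx": 0,"ry": 0,"rz": 0},
    {"grip": -1,"x": 0,"y": 0,"z": -0.02,"rx": 0,"ry": 0,"rz": 0},
    {"grip": -1,"x": 0,"y": 0,"z": -0.05,"rx": 0,"ry": 0,"rz": 0},
    {"grip": -1,"x": 0,"y": 0,"z": -0.055,"rx": 0,"ry": 0,"rz": 0},
    {"grip": -1,"x": 0,"y": 0,"z": 0,"rx": 0,"ry": 0,"rz": 0},
  ],
)

```text
time_s: 9.82
position: [0.6511, -0.2308, 0.2197]
tool_rot: [[-0.0, 1.0, 0.009], [1.0, 0.0, -0.005], [-0.005, 0.009, -1.0]]
ft_force: [0.4, -0.0, -0.5]
grip_width: 0.0853
```

```bash
python3 snap.py 3
```

```text
9.875 [ 0.6502 -0.2303  0.2164] [ 0.3  0.2 -0.4] 0.08578423695983677
```

View pics/s3.png

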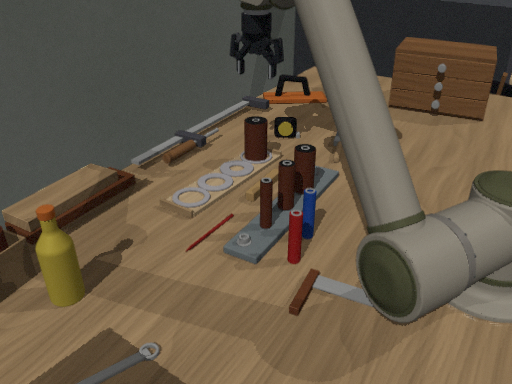

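Call:
play_rows(
  commands=[
    {"grip": -1,"x": 0.019,"y": -0.0339,"z": 0,"rx": 0,"ry": 0,"rz": 0},
    {"grip": -1,"x": 0.019,"y": -0.0339,"z": 0,"rx": 0,"ry": 0,"rz": 0},
    {"grip": -1,"x": 0.019,"y": -0.0339,"z": 0,"rx": 0,"ry": 0,"rz": 0},
    {"grip": -1,"x": 0.019,"y": -0.0339,"z": 0,"rx": 0,"ry": 0,"rz": 0},
    {"grip": -1,"x": 0.019,"y": -0.0339,"z": 0,"rx": 0,"ry": 0,"rz": 0},
    {"grip": -1,"x": 0.019,"y": -0.0339,"z": 0,"rx": 0,"ry": 0,"rz": 0},
    {"grip": -1,"x": 0,"y": 0,"z": 0,"rx": 0,"ry": 0,"rz": 0},
    {"grip": -1,"x": 0,"y": 0,"z": 0,"rx": 0,"ry": 0,"rz": 0},
    {"grip": -1,"x": 0,"y": 0,"z": 0,"rx": 0,"ry": 0,"rz": 0},
  ],
)

```text
time_s: 11.0
position: [0.4469, -0.1166, 0.2139]
tool_rot: [[0.0, 1.0, -0.001], [1.0, -0.0, 0.0], [0.0, -0.001, -1.0]]
ft_force: [0.3, -0.9, -0.8]
grip_width: 0.0857
```

Down to z 0.095 and close.

Call:
play_rows(
  commands=[
    {"grip": -1,"x": 0,"y": 0,"z": 0.0295,"rx": 0,"ry": 0,"rz": 0},
    {"grip": -1,"x": 0,"y": 0,"z": 0.0295,"rx": 0,"ry": 0,"rz": 0},
    {"grip": -1,"x": 0,"y": 0,"z": 0.0295,"rx": 0,"ry": 0,"rz": 0},
    {"grip": -1,"x": 0,"y": 0,"z": 0.0295,"rx": 0,"ry": 0,"rz": 0},
    {"grip": -1,"x": 0,"y": 0,"z": 0,"rx": 0,"ry": 0,"rz": 0},
    {"grip": 1,"x": 0,"y": 0,"z": 0,"rx": 0,"ry": 0,"rz": 0},
    {"grip": 1,"x": 0,"y": 0,"z": 0,"rx": 0,"ry": 0,"rz": 0},
    {"grip": 1,"x": 0,"y": 0,"z": 0,"rx": 0,"ry": 0,"rz": 0},
    {"grip": 1,"x": 0,"y": 0,"z": 0,"rx": 0,"ry": 0,"rz": 0},
    {"grip": 1,"x": 0,"y": 0,"z": 0,"rx": 0,"ry": 0,"rz": 0},
    {"grip": 1,"x": 0,"y": 0,"z": 0,"rx": 0,"ry": 0,"rz": 0},
  ],
)

```text
time_s: 12.38
position: [0.447, -0.1165, 0.0978]
tool_rot: [[-0.0, 1.0, 0.003], [1.0, 0.0, -0.001], [-0.001, 0.003, -1.0]]
ft_force: [0.6, 0.8, 5.7]
grip_width: 0.0496
```

Call:
play_rows(
  commands=[
    {"grip": 1,"x": 0,"y": 0,"z": 0,"rx": 0,"ry": 0,"rz": 0},
    {"grip": 1,"x": 0,"y": 0,"z": -0.015,"rx": 0,"ry": 0,"rz": 0},
    {"grip": 1,"x": 0,"y": 0,"z": -0.025,"rx": 0,"ry": 0,"rz": 0},
    {"grip": 1,"x": 0,"y": 0,"z": -0.03,"rx": 0,"ry": 0,"rz": 0},
    {"grip": 1,"x": 0,"y": 0,"z": -0.03,"rx": 0,"ry": 0,"rz": 0},
    {"grip": 1,"x": 0,"y": 0,"z": -0.04,"rx": 0,"ry": 0,"rz": 0},
    {"grip": 1,"x": 0,"y": 0,"z": 0,"rx": 0,"ry": 0,"rz": 0},
    {"grip": 1,"x": 0,"y": 0,"z": 0,"rx": 0,"ry": 0,"rz": 0},
  ],
)

```text
time_s: 13.38
position: [0.4458, -0.1158, 0.2358]
tool_rot: [[-0.0, 1.0, -0.001], [1.0, 0.0, 0.001], [0.001, -0.001, -1.0]]
ft_force: [0.5, 0.1, -3.1]
grip_width: 0.0496
```

Call:
play_rows(
  commands=[
    {"grip": 1,"x": 0.0116,"y": 0.0155,"z": 0,"rx": 0,"ry": 0,"rz": 0},
    {"grip": 1,"x": 0.0216,"y": 0.0287,"z": 0,"rx": 0,"ry": 0,"rz": 0},
    {"grip": 1,"x": 0.0266,"y": 0.0353,"z": 0,"rx": 0,"ry": 0,"rz": 0},
    {"grip": 1,"x": 0.0266,"y": 0.0353,"z": 0,"rx": 0,"ry": 0,"rz": 0},
    {"grip": 1,"x": 0.0266,"y": 0.0353,"z": 0,"rx": 0,"ry": 0,"rz": 0},
    {"grip": 1,"x": 0.0233,"y": 0.0309,"z": 0,"rx": 0,"ry": 0,"rz": 0},
    {"grip": 1,"x": 0.0183,"y": 0.0243,"z": 0,"rx": 0,"ry": 0,"rz": 0},
    {"grip": 1,"x": 0.0116,"y": 0.0156,"z": 0,"rx": 0,"ry": 0,"rz": 0},
    {"grip": 1,"x": 0,"y": 0,"z": 0,"rx": 0,"ry": 0,"rz": 0},
    {"grip": 1,"x": 0,"y": 0,"z": 0,"rx": 0,"ry": 0,"rz": 0},
    {"grip": 1,"x": 0,"y": 0,"z": 0,"rx": 0,"ry": 0,"rz": 0},
  ],
)

```text
time_s: 14.75
position: [0.6666, 0.0495, 0.2364]
tool_rot: [[0.001, 1.0, -0.0], [1.0, -0.001, -0.0], [-0.0, -0.0, -1.0]]
ft_force: [0.3, -0.5, -2.1]
grip_width: 0.0495
```

```bash
python3 snap.py 4
```

```text
14.8 [0.6667 0.0496 0.2366] [ 0.4 -0.4 -2.9] 0.04955903368946041
```

View pics/s4.png

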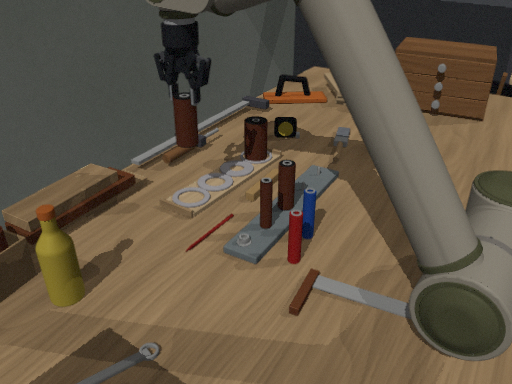

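Call:
play_rows(
  commands=[
    {"grip": 1,"x": 0.0008,"y": 0,"z": 0.015,"rx": 0,"ry": 0,"rz": 0},
    {"grip": 1,"x": 0,"y": 0,"z": 0.03,"rx": 0,"ry": 0,"rz": 0},
    {"grip": 1,"x": 0,"y": 0,"z": 0.035,"rx": 0,"ry": 0,"rz": 0},
    {"grip": 1,"x": 0,"y": 0,"z": 0.035,"rx": 0,"ry": 0,"rz": 0},
    {"grip": 1,"x": 0,"y": 0,"z": 0.016,"rx": 0,"ry": 0,"rz": 0},
    {"grip": 1,"x": 0,"y": 0,"z": 0.005,"rx": 0,"ry": 0,"rz": 0},
    {"grip": 1,"x": 0,"y": 0,"z": 0,"rx": 0,"ry": 0,"rz": 0},
    {"grip": 1,"x": 0,"y": 0,"z": 0,"rx": 0,"ry": 0,"rz": 0},
    {"grip": 1,"x": 0,"y": 0,"z": 0,"rx": 0,"ry": 0,"rz": 0},
  ],
)

```text
time_s: 15.92
position: [0.6674, 0.0509, 0.1013]
tool_rot: [[-0.0, 1.0, 0.001], [1.0, 0.0, -0.0], [-0.0, 0.001, -1.0]]
ft_force: [0.7, 0.4, -2.5]
grip_width: 0.0491
```

Call:
play_rows(
  commands=[
    {"grip": 1,"x": 0,"y": 0,"z": 0.005,"rx": 0,"ry": 0,"rz": 0},
    {"grip": 1,"x": 0,"y": 0,"z": 0.004,"rx": 0,"ry": 0,"rz": 0},
    {"grip": 1,"x": 0,"y": 0,"z": 0.001,"rx": 0,"ry": 0,"rz": 0},
    {"grip": 1,"x": 0,"y": 0,"z": 0,"rx": 0,"ry": 0,"rz": 0},
    {"grip": 1,"x": 0,"y": 0,"z": 0,"rx": 0,"ry": 0,"rz": 0},
  ],
)

```text
time_s: 16.55
position: [0.6673, 0.051, 0.0918]
tool_rot: [[-0.0, 1.0, 0.001], [1.0, 0.0, -0.0], [-0.0, 0.001, -1.0]]
ft_force: [-2.1, 0.5, 6.9]
grip_width: 0.0493
```

On the floor at the expected height. Release and lift.

Call:
play_rows(
  commands=[
    {"grip": -1,"x": 0,"y": 0,"z": 0,"rx": 0,"ry": 0,"rz": 0},
    {"grip": -1,"x": 0,"y": 0,"z": 0,"rx": 0,"ry": 0,"rz": 0},
    {"grip": -1,"x": 0,"y": 0,"z": 0,"rx": 0,"ry": 0,"rz": 0},
    {"grip": -1,"x": 0,"y": 0,"z": 0,"rx": 0,"ry": 0,"rz": 0},
    {"grip": -1,"x": 0,"y": 0,"z": 0,"rx": 0,"ry": 0,"rz": 0},
    {"grip": -1,"x": 0,"y": 0,"z": -0.02,"rx": 0,"ry": 0,"rz": 0},
    {"grip": -1,"x": 0,"y": 0,"z": -0.05,"rx": 0,"ry": 0,"rz": 0},
    {"grip": -1,"x": 0,"y": 0,"z": -0.055,"rx": 0,"ry": 0,"rz": 0},
    {"grip": -1,"x": 0,"y": 0,"z": 0,"rx": 0,"ry": 0,"rz": 0},
    {"grip": -1,"x": 0,"y": 0,"z": 0,"rx": 0,"ry": 0,"rz": 0},
  ],
)

```text
time_s: 17.8
position: [0.6668, 0.051, 0.2147]
tool_rot: [[-0.0, 1.0, -0.001], [1.0, 0.0, 0.0], [0.0, -0.001, -1.0]]
ft_force: [0.4, -0.2, -0.9]
grip_width: 0.0854
```

```bash
python3 snap.py 5
```

```text
17.85 [0.6666 0.0509 0.214 ] [ 0.1 -0.4 -0.8] 0.08549441948526783
```

View pics/s5.png

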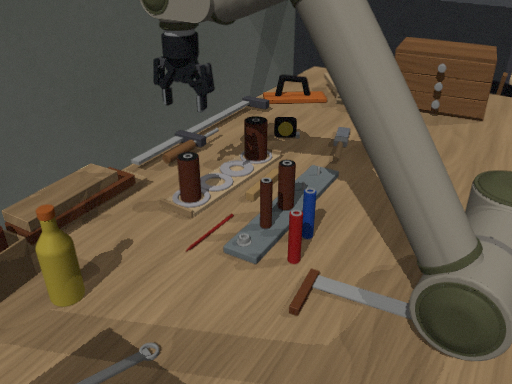

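Call:
play_rows(
  commands=[
    {"grip": -1,"x": -0.0122,"y": -0.0366,"z": 0,"rx": 0,"ry": 0,"rz": 0},
    {"grip": -1,"x": -0.0122,"y": -0.0366,"z": 0,"rx": 0,"ry": 0,"rz": 0},
    {"grip": -1,"x": -0.0122,"y": -0.0366,"z": 0,"rx": 0,"ry": 0,"rz": 0},
    {"grip": -1,"x": -0.0122,"y": -0.0366,"z": 0,"rx": 0,"ry": 0,"rz": 0},
    {"grip": -1,"x": -0.0122,"y": -0.0366,"z": 0,"rx": 0,"ry": 0,"rz": 0},
    {"grip": -1,"x": -0.0122,"y": -0.0366,"z": 0,"rx": 0,"ry": 0,"rz": 0},
    {"grip": -1,"x": 0,"y": 0,"z": 0,"rx": 0,"ry": 0,"rz": 0},
    {"grip": -1,"x": 0,"y": 0,"z": 0,"rx": 0,"ry": 0,"rz": 0},
    {"grip": -1,"x": 0,"y": 0,"z": 0,"rx": 0,"ry": 0,"rz": 0},
  ],
)

```text
time_s: 18.98
position: [0.4481, -0.0221, 0.2149]
tool_rot: [[-0.001, 1.0, -0.001], [1.0, 0.001, 0.0], [0.0, -0.001, -1.0]]
ft_force: [0.3, 1.2, -0.5]
grip_width: 0.0851
```

Call:
play_rows(
  commands=[
    {"grip": -1,"x": 0,"y": -0.001,"z": 0.03,"rx": 0,"ry": 0,"rz": 0},
    {"grip": -1,"x": 0,"y": 0,"z": 0.03,"rx": 0,"ry": 0,"rz": 0},
    {"grip": -1,"x": 0,"y": 0,"z": 0.03,"rx": 0,"ry": 0,"rz": 0},
    {"grip": -1,"x": 0,"y": 0,"z": 0.029,"rx": 0,"ry": 0,"rz": 0},
    {"grip": -1,"x": 0,"y": 0,"z": 0,"rx": 0,"ry": 0,"rz": 0},
    {"grip": 1,"x": 0,"y": 0,"z": 0,"rx": 0,"ry": 0,"rz": 0},
    {"grip": 1,"x": 0,"y": 0,"z": 0,"rx": 0,"ry": 0,"rz": 0},
    {"grip": 1,"x": 0,"y": 0,"z": 0,"rx": 0,"ry": 0,"rz": 0},
    {"grip": 1,"x": 0,"y": 0,"z": 0,"rx": 0,"ry": 0,"rz": 0},
    {"grip": 1,"x": 0,"y": 0,"z": 0,"rx": 0,"ry": 0,"rz": 0},
    {"grip": 1,"x": 0,"y": 0,"z": 0,"rx": 0,"ry": 0,"rz": 0},
    {"grip": 1,"x": 0,"y": 0,"z": 0,"rx": 0,"ry": 0,"rz": 0},
  ],
)

```text
time_s: 20.48
position: [0.4471, -0.0225, 0.0974]
tool_rot: [[-0.0, 1.0, 0.002], [1.0, 0.0, -0.001], [-0.001, 0.002, -1.0]]
ft_force: [-0.3, 0.8, 5.2]
grip_width: 0.0364
```

Call:
play_rows(
  commands=[
    {"grip": 1,"x": 0,"y": 0,"z": 0,"rx": 0,"ry": 0,"rz": 0},
    {"grip": 1,"x": 0,"y": 0,"z": -0.015,"rx": 0,"ry": 0,"rz": 0},
    {"grip": 1,"x": 0,"y": 0,"z": -0.025,"rx": 0,"ry": 0,"rz": 0},
    {"grip": 1,"x": 0,"y": 0,"z": -0.03,"rx": 0,"ry": 0,"rz": 0},
    {"grip": 1,"x": 0,"y": 0,"z": -0.03,"rx": 0,"ry": 0,"rz": 0},
    {"grip": 1,"x": 0,"y": 0,"z": -0.04,"rx": 0,"ry": 0,"rz": 0},
    {"grip": 1,"x": 0,"y": 0,"z": -0.01,"rx": 0,"ry": 0,"rz": 0},
    {"grip": 1,"x": 0,"y": 0,"z": 0,"rx": 0,"ry": 0,"rz": 0},
    {"grip": 1,"x": 0,"y": 0,"z": 0,"rx": 0,"ry": 0,"rz": 0},
  ],
)

```text
time_s: 21.6
position: [0.446, -0.0221, 0.2451]
tool_rot: [[-0.0, 1.0, -0.002], [1.0, 0.0, 0.001], [0.001, -0.002, -1.0]]
ft_force: [0.5, 1.2, -0.9]
grip_width: 0.0364
```

Call:
play_rows(
  commands=[
    {"grip": 1,"x": -0.0026,"y": 0.015,"z": 0,"rx": 0,"ry": 0,"rz": 0},
    {"grip": 1,"x": -0.0026,"y": 0.028,"z": 0,"rx": 0,"ry": 0,"rz": 0},
    {"grip": 1,"x": -0.0026,"y": 0.0345,"z": 0,"rx": 0,"ry": 0,"rz": 0},
    {"grip": 1,"x": -0.0026,"y": 0.0345,"z": 0,"rx": 0,"ry": 0,"rz": 0},
    {"grip": 1,"x": -0.0026,"y": 0.0345,"z": 0,"rx": 0,"ry": 0,"rz": 0},
    {"grip": 1,"x": -0.0026,"y": 0.03,"z": 0,"rx": 0,"ry": 0,"rz": 0},
    {"grip": 1,"x": -0.0026,"y": 0.0235,"z": 0,"rx": 0,"ry": 0,"rz": 0},
    {"grip": 1,"x": -0.0026,"y": 0.0148,"z": 0,"rx": 0,"ry": 0,"rz": 0},
    {"grip": 1,"x": 0,"y": 0,"z": 0,"rx": 0,"ry": 0,"rz": 0},
    {"grip": 1,"x": 0,"y": 0,"z": 0,"rx": 0,"ry": 0,"rz": 0},
    {"grip": 1,"x": 0,"y": 0,"z": 0,"rx": 0,"ry": 0,"rz": 0},
  ],
)

```text
time_s: 22.98
position: [0.661, -0.043, 0.2466]
tool_rot: [[-0.0, 1.0, 0.0], [1.0, 0.0, 0.0], [0.0, 0.0, -1.0]]
ft_force: [0.3, 0.5, -1.3]
grip_width: 0.0362
```

```bash
python3 snap.py 6
```

```text
23.025 [ 0.661  -0.043   0.2467] [ 0.1 -0.4 -0.9] 0.03637851841353602
```

View pics/s6.png

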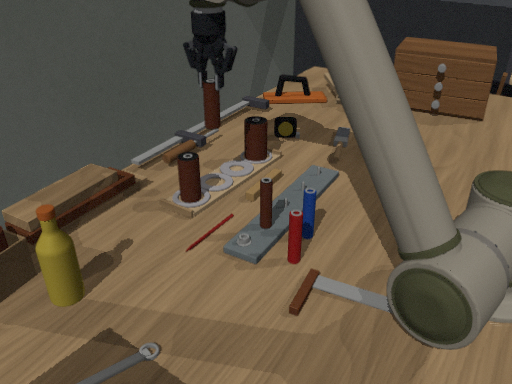

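Call:
play_rows(
  commands=[
    {"grip": 1,"x": 0,"y": 0,"z": 0.015,"rx": 0,"ry": 0,"rz": 0},
    {"grip": 1,"x": 0,"y": 0,"z": 0.03,"rx": 0,"ry": 0,"rz": 0},
    {"grip": 1,"x": 0,"y": 0,"z": 0.035,"rx": 0,"ry": 0,"rz": 0},
    {"grip": 1,"x": 0,"y": 0,"z": 0.035,"rx": 0,"ry": 0,"rz": 0},
    {"grip": 1,"x": 0,"y": 0,"z": 0.02,"rx": 0,"ry": 0,"rz": 0},
    {"grip": 1,"x": 0,"y": 0,"z": 0.01,"rx": 0,"ry": 0,"rz": 0},
    {"grip": 1,"x": 0,"y": 0,"z": 0,"rx": 0,"ry": 0,"rz": 0},
    {"grip": 1,"x": 0,"y": 0,"z": 0,"rx": 0,"ry": 0,"rz": 0},
    {"grip": 1,"x": 0,"y": 0,"z": 0,"rx": 0,"ry": 0,"rz": 0},
  ],
)

```text
time_s: 24.15
position: [0.6617, -0.0431, 0.1023]
tool_rot: [[-0.0, 1.0, 0.002], [1.0, 0.0, -0.0], [-0.0, 0.002, -1.0]]
ft_force: [-0.4, 0.2, -0.9]
grip_width: 0.0365
```

Call:
play_rows(
  commands=[
    {"grip": 1,"x": 0,"y": -0.0005,"z": 0.005,"rx": 0,"ry": 0,"rz": 0},
    {"grip": 1,"x": 0,"y": 0,"z": 0.004,"rx": 0,"ry": 0,"rz": 0},
    {"grip": 1,"x": 0,"y": 0,"z": 0.002,"rx": 0,"ry": 0,"rz": 0},
    {"grip": 1,"x": 0,"y": 0,"z": 0,"rx": 0,"ry": 0,"rz": 0},
    {"grip": 1,"x": 0,"y": 0,"z": 0,"rx": 0,"ry": 0,"rz": 0},
  ],
)

```text
time_s: 24.78
position: [0.661, -0.0431, 0.0915]
tool_rot: [[-0.0, 1.0, 0.001], [1.0, 0.0, -0.0], [-0.0, 0.001, -1.0]]
ft_force: [-1.2, 0.8, 6.4]
grip_width: 0.0365
```

Call:
play_rows(
  commands=[
    {"grip": -1,"x": 0,"y": 0,"z": 0,"rx": 0,"ry": 0,"rz": 0},
    {"grip": -1,"x": 0,"y": 0,"z": 0,"rx": 0,"ry": 0,"rz": 0},
    {"grip": -1,"x": 0,"y": 0,"z": 0,"rx": 0,"ry": 0,"rz": 0},
    {"grip": -1,"x": 0,"y": 0,"z": 0,"rx": 0,"ry": 0,"rz": 0},
    {"grip": -1,"x": 0,"y": 0,"z": 0,"rx": 0,"ry": 0,"rz": 0},
    {"grip": -1,"x": 0,"y": 0,"z": 0,"rx": 0,"ry": 0,"rz": 0},
    {"grip": -1,"x": 0,"y": 0,"z": -0.02,"rx": 0,"ry": 0,"rz": 0},
    {"grip": -1,"x": 0,"y": 0,"z": -0.05,"rx": 0,"ry": 0,"rz": 0},
    {"grip": -1,"x": 0,"y": 0,"z": -0.055,"rx": 0,"ry": 0,"rz": 0},
    {"grip": -1,"x": 0,"y": 0,"z": 0,"rx": 0,"ry": 0,"rz": 0},
    {"grip": -1,"x": 0,"y": 0,"z": 0,"rx": 0,"ry": 0,"rz": 0},
  ],
)

```text
time_s: 26.15
position: [0.6605, -0.043, 0.2147]
tool_rot: [[-0.0, 1.0, -0.001], [1.0, 0.0, 0.0], [0.0, -0.001, -1.0]]
ft_force: [0.5, 0.4, -0.6]
grip_width: 0.0854
```

```bash
python3 snap.py 7
```

```text
26.2 [ 0.6603 -0.043   0.214 ] [ 0.  -0.2 -0.9] 0.08547015813386437
```

View pics/s7.png

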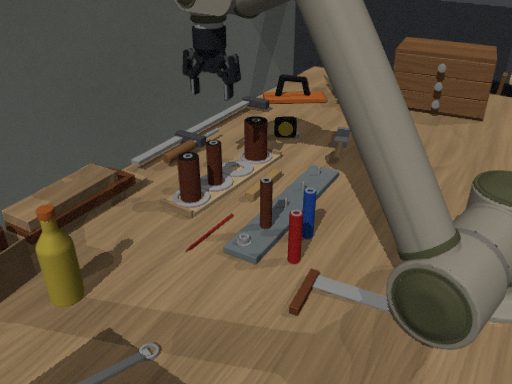

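Call:
play_rows(
  commands=[
    {"grip": -0.3,"x": 0.0191,"y": -0.0356,"z": 0,"rx": 0,"ry": 0,"rz": 0},
    {"grip": -0.3,"x": 0.0191,"y": -0.0356,"z": 0,"rx": 0,"ry": 0,"rz": 0},
    {"grip": -0.3,"x": 0.0191,"y": -0.0356,"z": 0,"rx": 0,"ry": 0,"rz": 0},
    {"grip": -0.3,"x": 0.0191,"y": -0.0356,"z": 0,"rx": 0,"ry": 0,"rz": 0},
    {"grip": -0.3,"x": 0.0191,"y": -0.0356,"z": 0,"rx": 0,"ry": 0,"rz": 0},
    {"grip": -0.3,"x": 0.0191,"y": -0.0356,"z": 0,"rx": 0,"ry": 0,"rz": 0},
    {"grip": -0.3,"x": 0,"y": 0,"z": 0,"rx": 0,"ry": 0,"rz": 0},
    {"grip": -0.3,"x": 0,"y": 0,"z": 0,"rx": 0,"ry": 0,"rz": 0},
    {"grip": -0.3,"x": 0,"y": 0,"z": 0,"rx": 0,"ry": 0,"rz": 0},
  ],
)

```text
time_s: 27.32
position: [0.4479, 0.0711, 0.2149]
tool_rot: [[0.0, 1.0, -0.001], [1.0, -0.0, 0.0], [0.0, -0.001, -1.0]]
ft_force: [0.5, 0.5, 0.2]
grip_width: 0.0556
```

Call:
play_rows(
  commands=[
    {"grip": -0.3,"x": 0,"y": -0.001,"z": 0.03,"rx": 0,"ry": 0,"rz": 0},
    {"grip": -0.3,"x": 0,"y": 0,"z": 0.03,"rx": 0,"ry": 0,"rz": 0},
    {"grip": -0.3,"x": 0,"y": 0,"z": 0.03,"rx": 0,"ry": 0,"rz": 0},
    {"grip": -0.3,"x": 0,"y": 0,"z": 0.029,"rx": 0,"ry": 0,"rz": 0},
    {"grip": -0.3,"x": 0,"y": 0,"z": 0,"rx": 0,"ry": 0,"rz": 0},
    {"grip": 1,"x": 0,"y": 0,"z": 0,"rx": 0,"ry": 0,"rz": 0},
    {"grip": 1,"x": 0,"y": 0,"z": 0,"rx": 0,"ry": 0,"rz": 0},
    {"grip": 1,"x": 0,"y": 0,"z": 0,"rx": 0,"ry": 0,"rz": 0},
    {"grip": 1,"x": 0,"y": 0,"z": 0,"rx": 0,"ry": 0,"rz": 0},
    {"grip": 1,"x": 0,"y": 0,"z": 0,"rx": 0,"ry": 0,"rz": 0},
    {"grip": 1,"x": 0,"y": 0,"z": 0,"rx": 0,"ry": 0,"rz": 0},
    {"grip": 1,"x": 0,"y": 0,"z": 0,"rx": 0,"ry": 0,"rz": 0},
  ],
)

```text
time_s: 28.82
position: [0.4471, 0.0714, 0.0976]
tool_rot: [[-0.0, 1.0, 0.003], [1.0, 0.0, -0.0], [-0.0, 0.003, -1.0]]
ft_force: [-0.1, -0.3, 6.4]
grip_width: 0.0243
```

Call:
play_rows(
  commands=[
    {"grip": 1,"x": 0,"y": 0,"z": 0,"rx": 0,"ry": 0,"rz": 0},
    {"grip": 1,"x": 0,"y": 0,"z": -0.015,"rx": 0,"ry": 0,"rz": 0},
    {"grip": 1,"x": 0,"y": 0,"z": -0.025,"rx": 0,"ry": 0,"rz": 0},
    {"grip": 1,"x": 0,"y": 0,"z": -0.03,"rx": 0,"ry": 0,"rz": 0},
    {"grip": 1,"x": 0,"y": 0,"z": -0.03,"rx": 0,"ry": 0,"rz": 0},
    {"grip": 1,"x": 0,"y": 0,"z": -0.04,"rx": 0,"ry": 0,"rz": 0},
    {"grip": 1,"x": 0,"y": 0,"z": -0.015,"rx": 0,"ry": 0,"rz": 0},
    {"grip": 1,"x": 0,"y": 0,"z": 0,"rx": 0,"ry": 0,"rz": 0},
    {"grip": 1,"x": 0,"y": 0,"z": 0,"rx": 0,"ry": 0,"rz": 0},
  ],
)

```text
time_s: 29.95
position: [0.4458, 0.0715, 0.2506]
tool_rot: [[-0.0, 1.0, -0.001], [1.0, 0.0, 0.0], [0.0, -0.001, -1.0]]
ft_force: [0.7, 0.0, -0.8]
grip_width: 0.0244
```

Call:
play_rows(
  commands=[
    {"grip": 1,"x": -0.0125,"y": 0.0125,"z": 0,"rx": 0,"ry": 0,"rz": 0},
    {"grip": 1,"x": -0.0229,"y": 0.023,"z": 0,"rx": 0,"ry": 0,"rz": 0},
    {"grip": 1,"x": -0.0292,"y": 0.0293,"z": 0,"rx": 0,"ry": 0,"rz": 0},
    {"grip": 1,"x": -0.0312,"y": 0.0314,"z": 0,"rx": 0,"ry": 0,"rz": 0},
    {"grip": 1,"x": -0.0312,"y": 0.0314,"z": 0,"rx": 0,"ry": 0,"rz": 0},
    {"grip": 1,"x": -0.0292,"y": 0.0293,"z": 0,"rx": 0,"ry": 0,"rz": 0},
    {"grip": 1,"x": -0.0229,"y": 0.023,"z": 0,"rx": 0,"ry": 0,"rz": 0},
    {"grip": 1,"x": -0.0167,"y": 0.0167,"z": 0,"rx": 0,"ry": 0,"rz": 0},
    {"grip": 1,"x": -0.0125,"y": 0.0125,"z": 0,"rx": 0,"ry": 0,"rz": 0},
    {"grip": 1,"x": 0,"y": 0,"z": 0,"rx": 0,"ry": 0,"rz": 0},
    {"grip": 1,"x": 0,"y": 0,"z": 0,"rx": 0,"ry": 0,"rz": 0},
    {"grip": 1,"x": 0,"y": 0,"z": 0,"rx": 0,"ry": 0,"rz": 0},
  ],
)

```text
time_s: 31.45
position: [0.6551, -0.1364, 0.2516]
tool_rot: [[-0.001, 1.0, 0.0], [1.0, 0.001, 0.0], [0.0, 0.0, -1.0]]
ft_force: [0.5, 0.0, -1.0]
grip_width: 0.0247
```

```bash
python3 snap.py 8
```

```text
31.5 [ 0.6551 -0.1363  0.2517] [-0.1 -0.7 -0.3] 0.024610476796099734
```

View pics/s8.png

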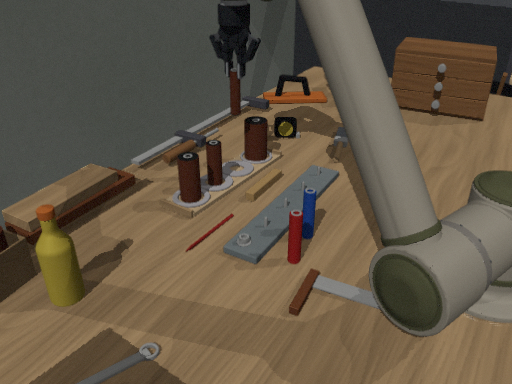

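Call:
play_rows(
  commands=[
    {"grip": 1,"x": -0.0004,"y": -0.0005,"z": 0.015,"rx": 0,"ry": 0,"rz": 0},
    {"grip": 1,"x": 0,"y": 0,"z": 0.03,"rx": 0,"ry": 0,"rz": 0},
    {"grip": 1,"x": 0,"y": 0,"z": 0.035,"rx": 0,"ry": 0,"rz": 0},
    {"grip": 1,"x": 0,"y": 0,"z": 0.035,"rx": 0,"ry": 0,"rz": 0},
    {"grip": 1,"x": 0,"y": 0,"z": 0.025,"rx": 0,"ry": 0,"rz": 0},
    {"grip": 1,"x": 0,"y": 0,"z": 0.01,"rx": 0,"ry": 0,"rz": 0},
    {"grip": 1,"x": 0,"y": 0,"z": 0,"rx": 0,"ry": 0,"rz": 0},
    {"grip": 1,"x": 0,"y": 0,"z": 0,"rx": 0,"ry": 0,"rz": 0},
    {"grip": 1,"x": 0,"y": 0,"z": 0,"rx": 0,"ry": 0,"rz": 0},
  ],
)

```text
time_s: 32.62
position: [0.6553, -0.1373, 0.1025]
tool_rot: [[-0.0, 1.0, 0.002], [1.0, 0.0, -0.001], [-0.001, 0.002, -1.0]]
ft_force: [-0.7, -0.4, -0.5]
grip_width: 0.0242
```

Call:
play_rows(
  commands=[
    {"grip": 1,"x": 0,"y": 0,"z": 0.005,"rx": 0,"ry": 0,"rz": 0},
    {"grip": 1,"x": 0,"y": 0,"z": 0.004,"rx": 0,"ry": 0,"rz": 0},
    {"grip": 1,"x": 0,"y": 0,"z": 0.0015,"rx": 0,"ry": 0,"rz": 0},
    {"grip": 1,"x": 0,"y": 0,"z": 0,"rx": 0,"ry": 0,"rz": 0},
    {"grip": 1,"x": 0,"y": 0,"z": 0,"rx": 0,"ry": 0,"rz": 0},
  ],
)

```text
time_s: 33.25
position: [0.655, -0.1373, 0.0916]
tool_rot: [[-0.0, 1.0, 0.001], [1.0, 0.0, -0.0], [-0.0, 0.001, -1.0]]
ft_force: [-0.8, 0.2, 5.8]
grip_width: 0.0247
```

Call:
play_rows(
  commands=[
    {"grip": -1,"x": 0,"y": 0,"z": 0,"rx": 0,"ry": 0,"rz": 0},
    {"grip": -1,"x": 0,"y": 0,"z": 0,"rx": 0,"ry": 0,"rz": 0},
    {"grip": -1,"x": 0,"y": 0,"z": 0,"rx": 0,"ry": 0,"rz": 0},
    {"grip": -1,"x": 0,"y": 0,"z": 0,"rx": 0,"ry": 0,"rz": 0},
    {"grip": -1,"x": 0,"y": 0,"z": 0,"rx": 0,"ry": 0,"rz": 0},
    {"grip": -1,"x": 0,"y": 0,"z": 0,"rx": 0,"ry": 0,"rz": 0},
    {"grip": -1,"x": 0,"y": 0,"z": 0,"rx": 0,"ry": 0,"rz": 0},
    {"grip": -1,"x": 0,"y": 0,"z": -0.02,"rx": 0,"ry": 0,"rz": 0},
    {"grip": -1,"x": 0,"y": 0,"z": -0.05,"rx": 0,"ry": 0,"rz": 0},
    {"grip": -1,"x": 0,"y": 0,"z": -0.06,"rx": 0,"ry": 0,"rz": 0},
    {"grip": -1,"x": 0,"y": 0,"z": -0.02,"rx": 0,"ry": 0,"rz": 0},
  ],
)

```text
time_s: 34.62
position: [0.6556, -0.1374, 0.2455]
tool_rot: [[-0.0, 1.0, 0.006], [1.0, 0.0, -0.003], [-0.003, 0.006, -1.0]]
ft_force: [-0.7, 0.4, -1.7]
grip_width: 0.0853
```

Call:
play_rows(
  commands=[
    {"grip": -1,"x": 0,"y": -0.05,"z": 0,"rx": 0,"ry": 0,"rz": 0},
    {"grip": -1,"x": 0,"y": -0.05,"z": 0,"rx": 0,"ry": 0,"rz": 0},
    {"grip": -1,"x": 0,"y": -0.05,"z": 0,"rx": 0,"ry": 0,"rz": 0},
    {"grip": -1,"x": -0.03,"y": -0.05,"z": 0,"rx": 0,"ry": 0,"rz": 0},
    {"grip": -1,"x": -0.05,"y": -0.03,"z": 0,"rx": 0,"ry": 0,"rz": 0},
    {"grip": -1,"x": -0.05,"y": -0.02,"z": 0,"rx": 0,"ry": 0,"rz": 0},
    {"grip": -1,"x": 0,"y": 0,"z": 0,"rx": 0,"ry": 0,"rz": 0},
    {"grip": -1,"x": 0,"y": 0,"z": 0,"rx": 0,"ry": 0,"rz": 0},
  ],
)

```text
time_s: 35.62
position: [0.4049, -0.2669, 0.241]
tool_rot: [[0.0, 1.0, 0.0], [1.0, -0.0, 0.0], [0.0, 0.0, -1.0]]
ft_force: [0.1, -0.7, 0.6]
grip_width: 0.0856
```

```bash
python3 - <<'E'
from h import *
from rig import optics,env
for n in("top","side"):
    d=optics.get_image(n);a=d["color"];a=a[90:260,180:400] if n=="top" else a[90:240,140:330]
    cv2.imwrite(f"pics/f{n}.png",cv2.resize(a,None,fx=3,fy=3,interpolation=cv2.INTER_CUBIC))
    if n=="top":
        P=cloud(d);Z=P[...,2];m=((Z>0.11)&(Z<0.15)&(P[...,0]>0.58)&(P[...,0]<.72)&(P[...,1]<.12)&(P[...,1]>-.3)).astype(np.uint8)
        k,l,st,c=cv2.connectedComponentsWithStats(m)
        for i in range(1,k):
            if st[i,4]>15:
                xy=P[l==i];cc,r=hull_circle(xy[:,:2]);print(c[i].round(1),cc.round(4),round(r,4),np.median(xy[:,2]).round(4))
print(env.observe()["time_s"],env.observe()["position"])
E
```

```text
[231.6 115.2] [0.6673 0.0504] 0.0262 0.1237
[366.1 121.7] [ 0.65   -0.2291] 0.0326 0.1237
[277.1 117.7] [ 0.6607 -0.0435] 0.0194 0.1237
[322.4 119.8] [ 0.6547 -0.1374] 0.0136 0.1232
35.725 [ 0.40528334 -0.26627157  0.24099274]
```

View pics/ftop.png

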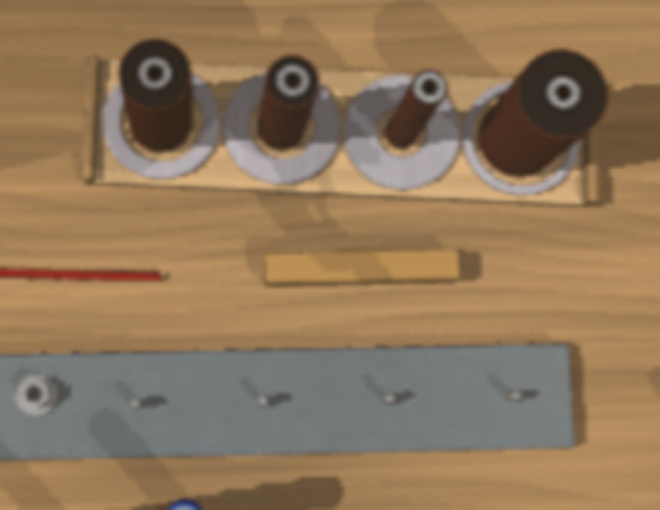

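View pics/fside.png

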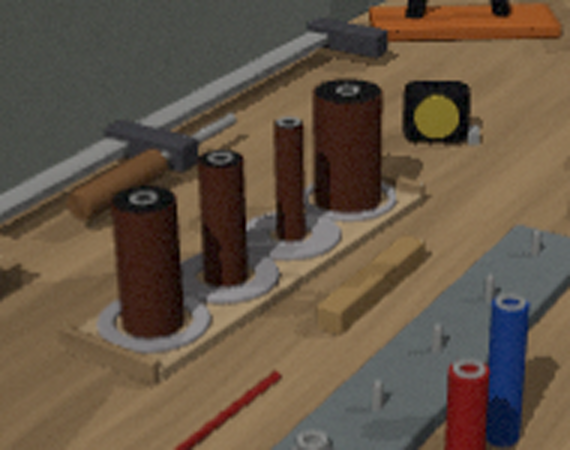

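Both crops show all four drums upright inside their own inserts. The tops are level at 0.123–0.124 m and the centres are within about 1.5 mm of the holes. I'm handing in.

```bash
python3 -c "
from rig import order
print(order.close_job())"
```

```text
the job is handed in; nothing more can be done
None
```

All four drums now stand upright in the holes of their own inserts, on the tray floor. From +y to −y the order is 51, 38, 26, 64, the same as the inserts. I handed the job in at about 36 s.

- **Centring:** the final top-camera check put each drum's centre within about 1.5 mm of its hole's centre.
- **Height:** the tops are level at about 0.123–0.124 m. The drums should reach 0.126 m, but this camera also read them about 2 mm low on the rack. Each drum met the floor at the height expected for it, about 6 mm lower than if it had caught on its insert.
- **Forces:** the wrist readings stayed below about 8 N wherever I saw them, which was at the end of each move only.
- **Side view:** the last picture showed the blue and red look-alikes still standing and the gripper clear of everything.

No check failed. The side camera once placed the held 64 mm drum about 3 mm off from the arm's own reading. That fit also gave a radius about 1.5 mm too small, so I trusted the arm's reading.

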